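# Shift the simulator's gear lever into third

## Task

Put the driving simulator's gear lever into third: push it with your fingers, without pinching the knob, back into the middle of the H-gate if it is in gear, across to the right, then forward until it is fully home in the right-hand forward slot. Never let it go into fourth (the right-hand slot nearest the robot), do not force it hard against its stops, and leave everything else on the desk where it is; take the hand away when it is in.

Things in the scene. Friction and masses are not known exactly. Their poses are not given: they have to be found in the camera images.
- shifter: gear shifter of a driving simulator, screwed to the desk: plywood base 200 x 170 x 12 mm, dark steel housing 160 (along x) x 140 (along y) mm, grey-painted gate plate on top, upper face 103 mm above the desk. Origin: centre of its underside. Its +x is 'forward' (away from the robot, turned up to 0.5 rad either way), its +y the driver's left.
- gate (a point): centre of the H on the plate's upper face; axes as the shifter's. A cross channel along y joins a left and a right lane along x, giving four slots: first = left forward, second = left back, third = right forward, fourth = right back. Channels 14 mm wide, lanes 28 mm apart, tongues between the slots round-ended.
- knob (a point): centre of the black knob on the lever, 40 mm over opposite side pads, 46 mm high, sides facing forward, back, left, right. The lever, a 10 mm steel rod, pivots 20 mm above the desk below the gate's centre; the knob's centre is 195 mm up the rod (215 mm above the desk when upright). Bare rod for 60 mm between plate and knob. It stays where left; about 3 N at the knob moves it.
- gear_fore (a joint): fore-and-aft tilt of the lever, rad: 0 upright (in line with the cross channel), positive forward, about +0.23 at the forward end of a slot, -0.23 at the back end. It crosses between the lanes within about 0.03 of 0. 0.1 rad is 19.5 mm at the knob. This axis tilts along with gear_cross. Starts anywhere along the left lane.
- gear_cross (a joint): sideways tilt of the lever, rad: 0 upright, positive to the right (shifter's -y). -0.15 to -0.20 in the left lane, where it starts, +0.15 to +0.20 in the right lane.
- knob_front: the rubber pad on the forward side of the knob, 22 x 12 x 44 mm, origin at its centre, its outer face 20 mm from the knob's centre
- knob_back: the rubber pad on the back side of the knob, 22 x 12 x 44 mm, origin at its centre, its outer face 20 mm from the knob's centre
- knob_left: the rubber pad on the left side of the knob, 22 x 12 x 44 mm, origin at its centre, its outer face 20 mm from the knob's centre
- knob_right: the rubber pad on the right side of the knob, 22 x 12 x 44 mm, origin at its centre, its outer face 20 mm from the knob's centre
- tape: bystander, loose, to be left alone: a wooden-coloured roll of tape lying flat, 94 mm across, 24 mm high; origin at the centre of its underside
- spare_knob: bystander, loose, to be left alone: a spare pear-shaped black gear knob, 40 mm across, 53 mm high; origin at the centre of its underside
- driver: bystander, loose, to be left alone: a screwdriver lying flat
- jar: bystander, loose, to be left alone: a small screw-top jar, 48 mm across, 60 mm high; origin at the centre of its underside
- mug: bystander, loose, to be left alone: a white mug, 80 mm across, 90 mm high; origin at the centre of its underside
- frame: bystander, loose, to be left alone: a wooden picture frame lying flat, 130 x 170 mm, 16 mm thick; origin at the centre of its underside
- drive: bystander, loose, to be left alone: a white disk-drive case standing on edge, 110 x 35 mm, 100 mm high; origin at the centre of its underside

How it is judged:
By the outcome, as a careful person would: the job done as asked, in the order asked, and still so for the second after the job is handed in, with the robot touching nothing.
It also fails if it takes over 45 s, if anything falls off the work surface, if the arm or the gripper's body presses on something with over 40 N, if the wrist force passes 120 N, or if a joint passes its speed limit or range.

## Robot

A 7-joint arm with a two-finger parallel gripper is mounted at the origin on the work surface. World frame = base frame: x ahead of the robot, y to its left, z up, the work surface at z = 0. Lengths are in m, angles in rad, forces in N, time in s.
With the tool pointing down it reaches from about 0.425 to 0.825 m from the base axis. Payload 3.6 kg.
Tool frame: the origin (TCP) lies at the very end of the fingers, on their centre line; the grasp point (between the pads) lies 19 mm behind it (robot.hold_point_z is the distance from the TCP to the grasp point, in m); z points along the fingers, y is the direction in which the jaws open and shut (so a half turn about z gives the same grasp; the last joint's range is limited). The gripper opens to 85 mm and grips with 20 to 120 N. Pads are 22 mm wide; open, the fingers measure 114 mm over their backs; the gripper's body (76 mm by 85 mm) begins 54 mm behind the grasp point. The pads swing forward as they close: fully open they stand 13 mm farther back than shut.
Start: joints at [-1.306, 0.615, -0.013, 1.423, 0.008, 1.103, -0.04], TCP at [0.187, 0.623, 0.197] pointing down, gripper open.
Joint ranges: [-3.12, 3.12], [-0.3, 2.06], [-1.34, 1.32], [0.26, 2.42], [-1.36, 4.5], [0.01, 1.98], [-2.84, 2.84]. Speed limits (rad/s): [2.79, 2.79, 3.14, 3.14, 3.14, 3.14, 3.14].

## Interface

Orientations are given as a rotation vector (axis times angle).
In Python, from station import robot gives the robot as it stands.
- The arm moves only by the shell command python3 -m inch 'ROWS' [OPENING] [FORCE]. ROWS is JSON, one flat list of numbers, 6 for each row, row after row: the shift along the tool's x, y, z in mm, then the turn, a rotation vector about the tool's x, y, z in rad. In form: [dx, dy, dz, ax, ay, az, dx, dy, dz, ax, ay, az, ...]. A call has 1 to 20 rows; each row is the pose to reach, as a shift and turn from the pose measured when the call began, along the tool's axes at that moment; what a row does not reach only later rows make up. A row lasts 1/10 s, in which the tool goes at most 50 mm and 8.59 degrees, less where a joint would pass 70% of its speed; a pose out of reach is approached as far as the arm can. A call with a gripper value outside its range is refused whole. OPENING is the opening, from 0 (shut) to 1 (fully open), set as the call begins (- or left out, the last holds). The fingers move at their own pace and stop on an object; FORCE is the grip in N (left out, the last holds). Time passes only in rows, so rows that repeat a pose let the fingers close. It gives the time, the measured TCP pose, the force and the opening at its end, in the units of the state.
- robot.get_state(): the state, without advancing time (a new reading comes with each control period).
- robot.snapshot(name): name is "scene" or "top" or "wrist"; returns a dict with "image" (384x512x3 uint8, blue, green, red), "mtx" (3x3 intrinsics, pixels), "k1" (the pictures are not rectified: a ray, as slopes to the right and down, at radius r is drawn at 1 + k1 r^2 times it, then the intrinsics apply), "rvec" (rotation vector, rad) and "tvec" (3), from world to camera coordinates, as OpenCV has them. Camera axes: x right, y down, z forward; pixel columns grow to the right and rows downward; lengths in m; the calibration is good to about 2 mm. A picture is of the moment at which its call begins. There is no depth.
- robot.close_job(): hands the job in, once; it reports no verdict.
The state is a dict: "t": time; "joint_positions": joint angles; "joint_velocities": joint speeds; "joint_efforts": joint torques, N m; "eef_pos": TCP position; "orientation": TCP orientation; "contact_force": force on the tool from outside, world axes, zero at the start; "torque": the same for the moment, N m; "grip_width": finger opening in m.
Only numpy, scipy, OpenCV 4.12 (cv2) and the standard library are available. Lean on these libraries where they do the work, as an engineer would, in place of code of your own. Each camera call takes 0.05 s, during which the arm holds its last target.

## Working session

There is one attempt and no reset: what is moved stays moved. The work goes in short steps, Python scripts to look and compute and a shell command to move; the robot and the scene stay as the last step left them, time stands still between calls to the robot, and variables do not carry over. Pictures are saved under pics/ and viewed, and the job is handed in when it is done.

```bash
ls; mkdir -p pics; python3 - <<'E'
from station import robot
import cv2
print(robot.get_state())
for n in("scene","top","wrist"):
    s=robot.snapshot(n);cv2.imwrite(f"pics/{n}0.png",s["image"]);print(n,s["mtx"].tolist(),s["k1"],s["rvec"],s["tvec"])
E
```

```text
pics
{'t': 0.0, 'joint_positions': array([-1.30551586,  0.61594097, -0.01263164,  1.42490291,  0.00810475,
        1.10335475, -0.04037755]), 'joint_velocities': array([ 3.33175276e-04, -7.00926520e-04,  2.14428774e-03,  9.80712745e-04,
       -2.81573893e-04, -1.14330953e-03, -7.56431409e-07]), 'joint_efforts': array([-2.79364194e-04, -4.69226503e+01,  2.59011230e-01, -1.71038979e+01,
        9.91731242e-03,  9.46776825e-03, -9.64056568e-06]), 'eef_pos': array([0.18672061, 0.62172512, 0.19552273]), 'orientation': array([-0.45649276, -3.1079038 ,  0.00397856]), 'contact_force': array([0.92948804, 0.38541172, 1.31236168]), 'torque': array([ 0.00155163, -0.0087034 , -0.02891222]), 'grip_width': 0.08546144857905473}
scene [[448.4587293732104, 0.0, 261.91761424173257], [0.0, 448.4587293732104, 196.0834310896334], [0.0, 0.0, 1.0]] -0.049855102413956735 [ 1.87120461  1.5469898  -0.69610207] [-0.08724206 -0.2505126   1.75572974]
top [[393.9389655441058, 0.0, 257.9706073211607], [0.0, 393.9389655441058, 201.47435800098503], [0.0, 0.0, 1.0]] 0.04061599877578859 [ 2.13097215 -2.10173912  0.21653027] [-0.00939507  0.57438472  1.33607747]
wrist [[311.3946751443393, 0.0, 251.60391854271487], [0.0, 311.3946751443393, 190.2783408697307], [0.0, 0.0, 1.0]] -0.07609530981767117 [-2.32474524 -1.72869846 -0.25192907] [-0.65024401 -0.03722274  0.37825475]
```

View pics/scene0.png

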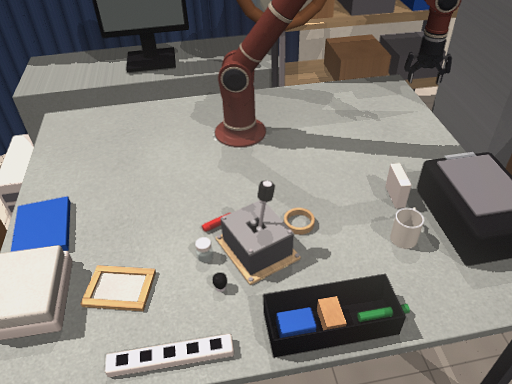

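View pics/top0.png

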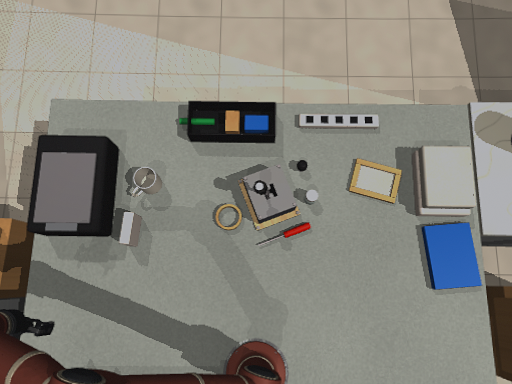

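View pics/wrist0.png

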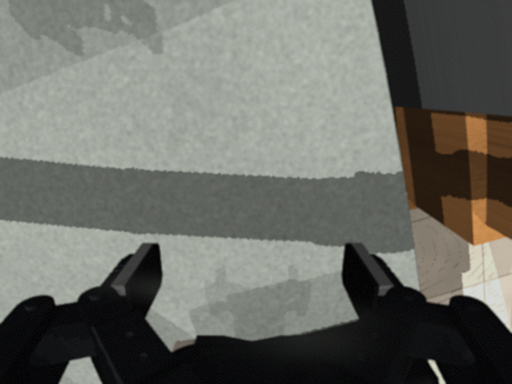

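```bash
cat > h.py <<'E'
import numpy as np,cv2
from scipy.spatial.transform import Rotation as R
def ray(s,u,v):
    M=s["mtx"];d=np.array([(u-M[0,2])/M[0,0],(v-M[1,2])/M[1,1]]);p=d.copy()
    for _ in range(20): p=d/(1+s["k1"]*(p@p))
    Rm=R.from_rotvec(np.ravel(s["rvec"])).as_matrix();c=-Rm.T@np.ravel(s["tvec"])
    r=Rm.T@np.array([p[0],p[1],1.]);return c,r/np.linalg.norm(r)
def onz(s,u,v,z):
    c,r=ray(s,u,v);return c+r*(z-c[2])/r[2]
def tri(s1,a,s2,b):
    c1,r1=ray(s1,*a);c2,r2=ray(s2,*b)
    t=np.linalg.lstsq(np.c_[r1,-r2],c2-c1,rcond=None)[0]
    p,q=c1+t[0]*r1,c2+t[1]*r2;return (p+q)/2,np.linalg.norm(p-q)
def proj(s,P):
    Rm=R.from_rotvec(np.ravel(s["rvec"])).as_matrix();c=Rm@np.asarray(P,float)+np.ravel(s["tvec"]);p=c[:2]/c[2];p=p*(1+s["k1"]*(p@p))
    return p*[s["mtx"][0,0],s["mtx"][1,1]]+s["mtx"][:2,2]
def crop(s,u0,v0,u1,v1,f,name):
    cv2.imwrite(name,cv2.resize(s["image"][v0:v1,u0:u1],None,fx=f,fy=f,interpolation=cv2.INTER_NEAREST))
E
python3 - <<'E'
from h import *; from station import robot
s=robot.snapshot("scene");crop(s,195,170,325,285,6,"pics/sc1.png")
s=robot.snapshot("top");crop(s,205,145,325,250,6,"pics/tc1.png")
E
```

```text
(no output)
```

View pics/sc1.png

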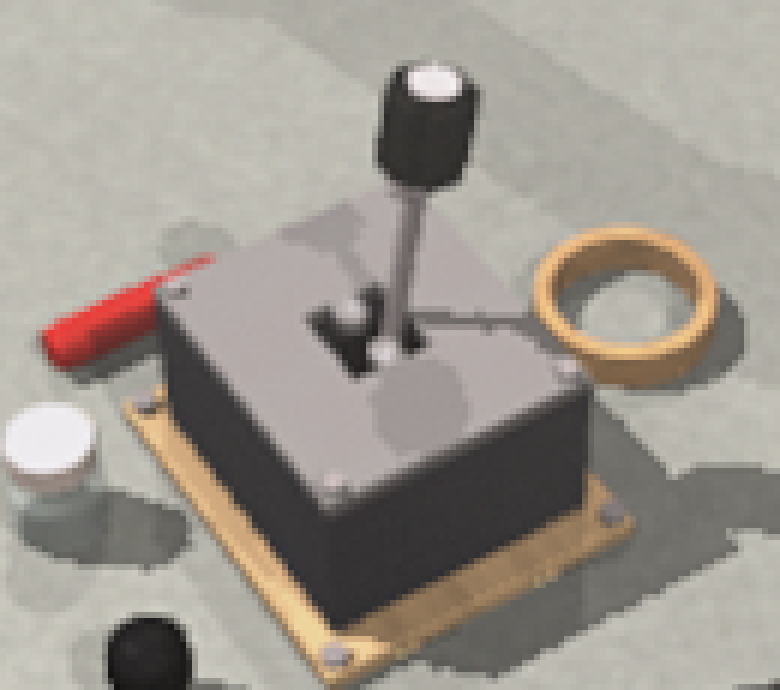

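View pics/tc1.png

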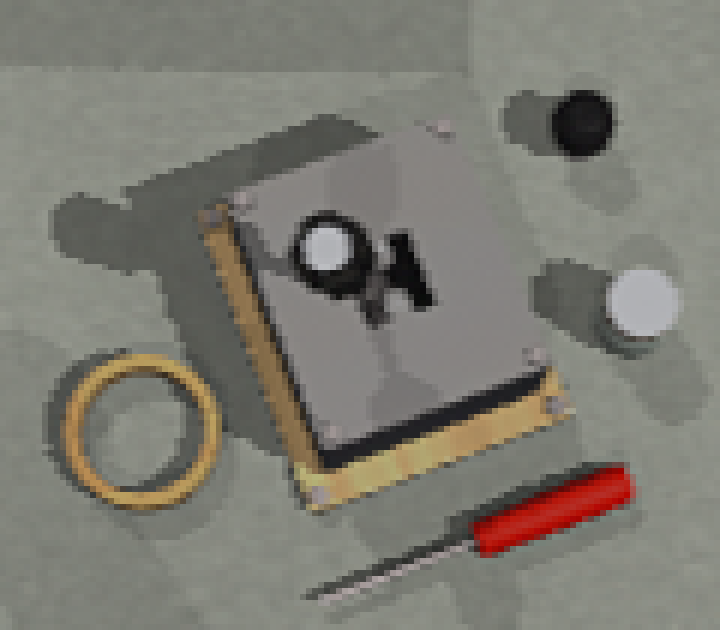

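```bash
cat > m.py <<'E'
from h import *; from station import robot
s=robot.snapshot("scene");t=robot.snapshot("top")
T=lambda a:(a[0]/6+205,a[1]/6+145)
S=lambda a:(a[0]/6+195,a[1]/6+170)
# screws FR,FL,BL,BR ; top image
scr=np.array([onz(t,*T(a),.103) for a in [(441,128),(242,200),(332,430),(537,355)]])
print(scr); print("centre",scr.mean(0))
f=(scr[0]+scr[1]-scr[2]-scr[3])/2; l=(scr[1]+scr[2]-scr[0]-scr[3])/2
print(np.linalg.norm(f),np.linalg.norm(l),"yaw",np.arctan2(f[1],f[0]),np.arctan2(-l[0],l[1]))
print("scene screws BL?",[onz(s,*S(a),.103) for a in [(178,290),(570,368),(335,487)]])
print("cap",tri(t,T((325,246)),s,S((435,82))))
# base plate screws
print("frontleft/backleft/backright base",[onz(t,*T(a),.012) for a in [(210,216),(319,494),(558,406)]])
E
python3 m.py
```

```text
[[ 0.69129905 -0.07128318  0.103     ]
 [ 0.64645248  0.0434444   0.103     ]
 [ 0.5127461  -0.01014599  0.103     ]
 [ 0.55766474 -0.12638578  0.103     ]]
centre [ 0.60204059 -0.04109264  0.103     ]
0.14429588164864807 0.12389886958433982 yaw 0.38615821994413807 0.37068278240682917
scene screws BL? [array([ 0.56072289, -0.11941249,  0.103     ]), array([0.64541889, 0.04992211, 0.103     ]), array([ 0.6941681 , -0.06657388,  0.103     ])]
cap (array([ 0.58765072, -0.00237547,  0.23531073]), np.float64(0.003975913995141056))
frontleft/backleft/backright base [array([0.66017243, 0.06595097, 0.012     ]), array([ 0.48863244, -0.00349387,  0.012     ]), array([ 0.54440052, -0.14764322,  0.012     ])]
```

```bash
cat >> h.py <<'E'
YAW=0.378
def target(P,yaw=YAW):
    """tool-frame rows to reach TCP P, tool down, y = shifter left rotated"""
    from station import robot
    st=robot.get_state();R0=R.from_rotvec(st["orientation"])
    x=np.array([-np.cos(yaw),-np.sin(yaw),0]);z=np.array([0,0,-1.]);y=np.cross(z,x)
    Rt=R.from_matrix(np.c_[x,y,z])
    d=R0.inv().apply(np.asarray(P)-st["eef_pos"])*1000; a=(R0.inv()*Rt).as_rotvec()
    return np.round(d,1),np.round(a,3)
G=np.array([.6025,-.041])
def sh(f,l,z):
    c,s=np.cos(YAW),np.sin(YAW);return np.array([G[0]+c*f-s*l,G[1]+s*f+c*l,z])
def st():
    from station import robot
    q=robot.get_state();print(round(q["t"],2),q["eef_pos"].round(4),"F",q["contact_force"].round(1),"g",q["grip_width"].round(4),"sh",inv(q["eef_pos"]).round(4),R.from_rotvec(q["orientation"]).as_matrix()[:,1].round(3))
def inv(P):
    c,s=np.cos(YAW),np.sin(YAW);d=np.asarray(P)[:2]-G;return np.array([c*d[0]+s*d[1],-s*d[0]+c*d[1],P[2]])
E
python3 - <<'E'
from h import *; from station import robot
w=robot.snapshot("wrist");c,r=ray(w,256,192);q=robot.get_state()
R0=R.from_rotvec(q["orientation"]);print(R0.inv().apply(c-q["eef_pos"]),R0.inv().apply(r))
t=robot.snapshot("top")
T=lambda a:(a[0]/6+205,a[1]/6+145)
print([inv(onz(t,*T(a),.103)).round(4) for a in [(400,235),(430,305),(413,270),(375,320)]])
print(inv((.58765,-.002375,.235)))
print(sh(0,.16,.33),target(sh(0.0,.16,.33)))
E
```

```text
[ 0.07254136  0.00096791 -0.17669871] [-0.29191762  0.01515197  0.95632344]
[array([ 0.0202, -0.0154,  0.103 ]), array([-0.0244, -0.0165,  0.103 ]), array([-0.0017, -0.0149,  0.103 ]), array([-0.0213,  0.0161,  0.103 ])]
[0.00045338 0.04137883 0.235     ]
[0.54345002 0.10770474 0.33      ] (array([-489.5, -390.5, -133.3]), array([-0.  , -0.  , -0.67]))
```

```bash
python3 -m inch '[0,0,-100,0,0,0,0,0,-130,0,0,0,-490,-390,-133,0,0,-0.67,-490,-390,-133,0,0,-0.67,-490,-390,-133,0,0,-0.67,-490,-390,-133,0,0,-0.67,-490,-390,-133,0,0,-0.67,-490,-390,-133,0,0,-0.67,-490,-390,-133,0,0,-0.67,-490,-390,-133,0,0,-0.67,-490,-390,-133,0,0,-0.67,-490,-390,-133,0,0,-0.67,-490,-390,-133,0,0,-0.67,-490,-390,-133,0,0,-0.67,-490,-390,-133,0,0,-0.67,-490,-390,-133,0,0,-0.67,-490,-390,-133,0,0,-0.67]' 0; python3 - <<'E'
from h import *; from station import robot
st()
w=robot.snapshot("wrist");cv2.imwrite("pics/w1.png",w["image"])
t=robot.snapshot("top");cv2.imwrite("pics/t1.png",t["image"])
E
```

```text
t: 2.15
eef_pos: [0.5439, 0.108, 0.3295]
orientation: [0.589, -3.085, -0.001]
contact_force: [-0.1, 0.8, 0.4]
grip_width: -0.0002Traceback (most recent call last):
  File "<stdin>", line 2, in <module>
  File "h.py", line 33, in st
    q=robot.get_state();print(round(q["t"],2),q["eef_pos"].round(4),"F",q["contact_force"].round(1),"g",q["grip_width"].round(4),"sh",inv(q["eef_pos"]).round(4),R.from_rotvec(q["orientation"]).as_matrix()[:,1].round(3))
                                                                                                        ^^^^^^^^^^^^^^^^^^^^^
AttributeError: 'float' object has no attribute 'round'
```

```bash
sed -i 's/q\["grip_width"\].round(4)/round(q["grip_width"],4)/' h.py; python3 - <<'E'
from h import *; from station import robot
st()
w=robot.snapshot("wrist");cv2.imwrite("pics/w1.png",w["image"])
t=robot.snapshot("top");crop(t,205,145,325,250,6,"pics/t1.png")
E
```

```text
2.15 [0.5439 0.108  0.3295] F [-0.1  0.8  0.4] g -0.0002 sh [0.0006 0.1601 0.3295] [-0.368  0.93   0.001]
```

View pics/w1.png

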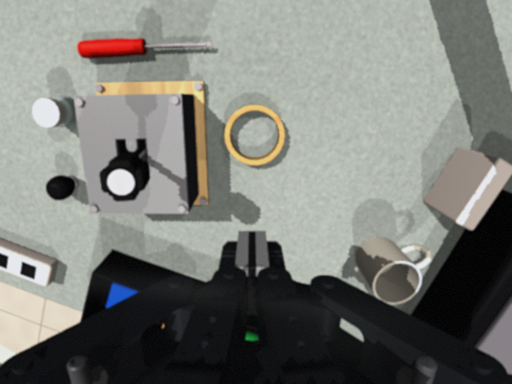

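View pics/t1.png

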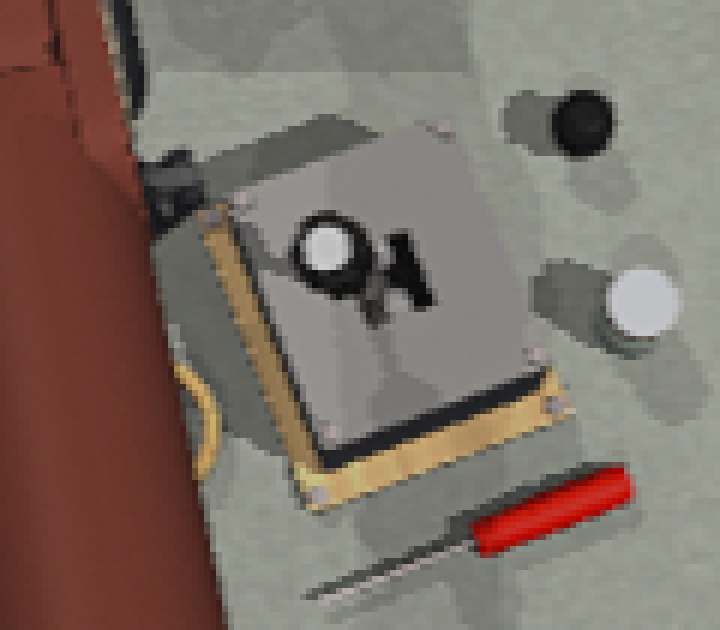

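```bash
cat > cap.py <<'E'
from h import *; from station import robot
import sys
def white(img,u,v,rad):
    m=(img.min(2)>200).astype(np.uint8);n,l,s,c=cv2.connectedComponentsWithStats(m)
    best=[(np.hypot(*(c[i]-[u,v])),i) for i in range(1,n) if s[i,4]>8];d,i=min(best);return c[i],s[i,4]
E
python3 - <<'E'
from cap import *
w=robot.snapshot("wrist");t=robot.snapshot("top");s=robot.snapshot("scene")
cv2.imwrite("pics/s2.png",s["image"])
a=white(w["image"],121,182,10);b=white(t["image"],259,186,5);c=white(s["image"],267,184,5);print(a,b,c)
for x,y in((w,a),(t,b),(s,c)):
    print(inv(onz(x,*y[0],.2342)).round(4))
for x,y,u,v in((w,t,a,b),(w,s,a,c),(t,s,b,c)):
    P,e=tri(x,u[0],y,v[0]);print(inv(P).round(4),round(e,4))
sc=[inv(onz(w,*p,.103)).round(4) for p in[(79,103),(176,100),(183,209),(94,208)]];print(sc,np.mean(sc,0))
E
```

```text
Traceback (most recent call last):
  File "cap.py", line 5, in white
    best=[(np.hypot(*(c[i]-[u,v])),i) for i in range(1,n) if s[i,4]>8];d,i=min(best);return c[i],s[i,4]
                                                                           ~~~^^^^^^
ValueError: min() iterable argument is empty
```

View pics/s2.png

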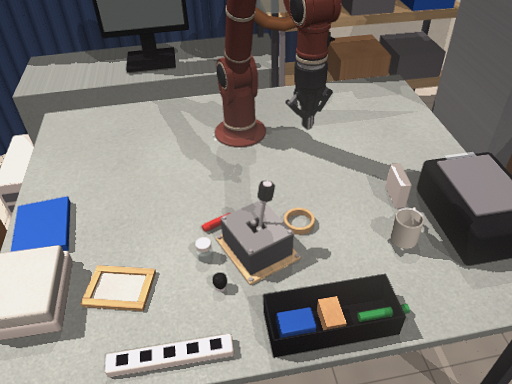

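```bash
sed -i 's/>200/>175/' cap.py
cat > cc.py <<'E'
from cap import *
def caps(hw=(121,182),ht=(259,186),hs=(267,184)):
    w=robot.snapshot("wrist");t=robot.snapshot("top");s=robot.snapshot("scene")
    o=[]
    for n,x,h in(("w",w,hw),("t",t,ht),("s",s,hs)):
        if h is None: continue
        p,A=white(x["image"],*h,5);o.append((n,x,p));print(n,p.round(1),A,inv(onz(x,*p,.2342)).round(4))
    for i in range(len(o)):
        for j in range(i):
            P,e=tri(o[i][1],o[i][2],o[j][1],o[j][2]);print(o[i][0],o[j][0],inv(P).round(4),round(e,4))
    return w,t,s
E
python3 - <<'E'
from cc import *
w,t,s=caps()
sc=np.array([inv(onz(w,*p,.103)).round(4) for p in[(79,103),(176,100),(183,209),(94,208)]]);print(sc,np.mean(sc,0))
E
```

```text
w [118.6 181. ] 537 [0.0019 0.0406 0.2342]
t [259. 186.] 35 [-1.000e-04  4.010e-02  2.342e-01]
s [271.6 219.5] 17 [ 0.1159 -0.0183  0.2342]
t w [0.0012 0.04   0.2329] 0.002
s w [0.0343 0.0158 0.1499] 0.0319
s t [0.0264 0.034  0.1277] 0.0092
[[-0.0667 -0.059   0.103 ]
 [-0.0685  0.0676  0.103 ]
 [ 0.0771  0.0682  0.103 ]
 [ 0.0763 -0.0584  0.103 ]] [0.00455 0.0046  0.103  ]
```

```bash
python3 -m inch '[0,-60,40,0,0,0,0,-60,80,0,0,0,0,-60,130,0,0,0,0,-60,130,0,0,0,0,-60,130,0,0,0]' 0; python3 - <<'E'
from cc import *
st()
w=robot.snapshot("wrist");cv2.imwrite("pics/w3.png",w["image"])
s=robot.snapshot("scene");crop(s,195,120,345,230,5,"pics/s3.png")
E
```

```text
t: 3.05
eef_pos: [0.5657, 0.0539, 0.1997]
orientation: [0.594, -3.083, -0.001]
contact_force: [-0.3, 0.4, 0.9]
grip_width: -0.0
3.05 [0.5657 0.0539 0.1997] F [-0.3  0.4  0.9] g -0.0 sh [0.0008 0.1017 0.1997] [-0.372  0.928  0.001]
```

View pics/w3.png

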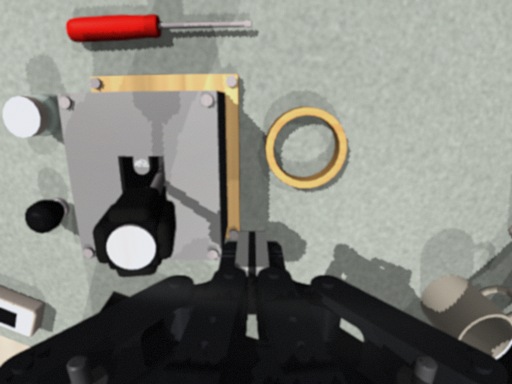

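View pics/s3.png

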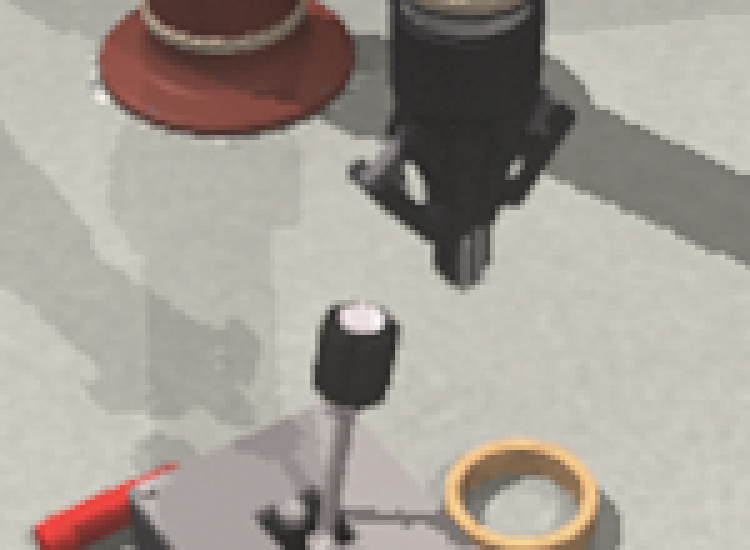

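```bash
python3 -m inch '[0,-10,-10,0,0,0,0,-20,-10,0,0,0,0,-24,-10,0,0,0,0,-28,-10,0,0,0,0,-32,-10,0,0,0,0,-36,-10,0,0,0,0,-40,-10,0,0,0,0,-44,-10,0,0,0,0,-48,-10,0,0,0,0,-50,-10,0,0,0]' 0; python3 - <<'E'
from cc import *
st()
w=robot.snapshot("wrist");cv2.imwrite("pics/w4.png",w["image"])
E
```

```text
t: 4.15
eef_pos: [0.5867, 0.0072, 0.2126]
orientation: [-0.593, 3.08, -0.0]
contact_force: [-0.1, 0.2, -0.2]
grip_width: 0.0001
4.15 [0.5867 0.0072 0.2126] F [-0.1  0.2 -0.2] g 0.0001 sh [0.0031 0.0507 0.2126] [-0.372  0.928 -0.001]
```

View pics/w4.png

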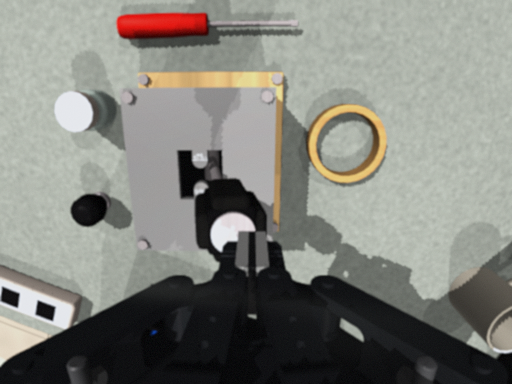

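```bash
python3 - <<'E'
from cc import *
w,t,s=caps((230,230),(262,188),(265,183))
crop(t,205,145,325,250,6,"pics/t4.png");crop(s,195,120,345,230,5,"pics/s4.png")
E
```

```text
w [229.4 228.5] 924 [-0.0008  0.0391  0.2342]
t [312. 195.] 100 [-0.085  -0.1029  0.2342]
s [250.3 188.6] 782 [-0.0078 -0.0039  0.2342]
t w [-0.174   0.0331  0.6755] 0.0896
s w [-0.0075  0.0197  0.2282] 0.0419
s t [-0.0508 -0.0507  0.2312] 0.1247
```

View pics/t4.png

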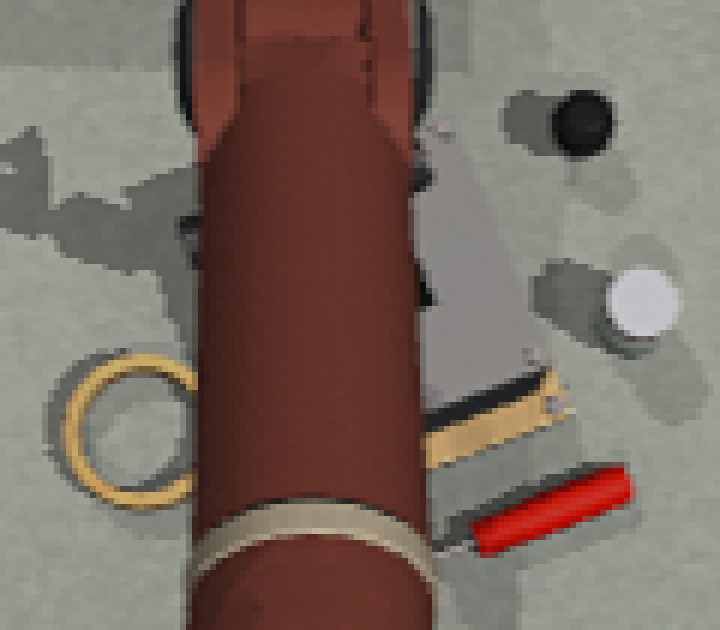

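View pics/s4.png

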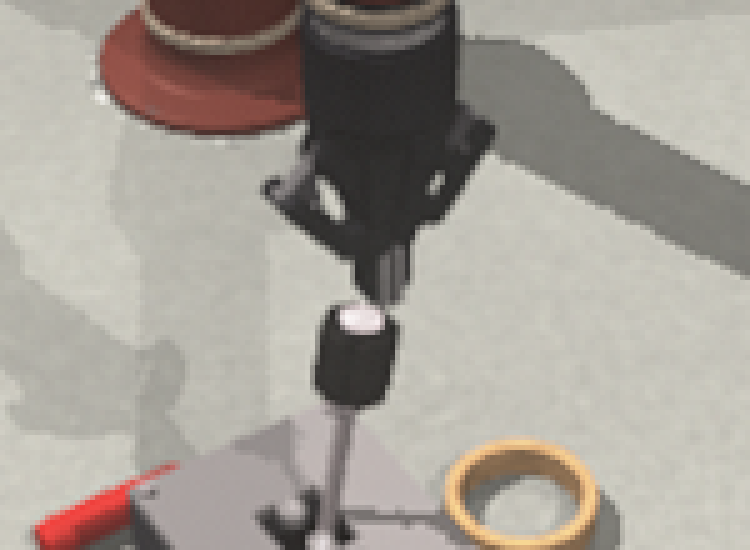

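```bash
python3 - <<'E'
from cc import *
q=robot.get_state();P=q["eef_pos"];Rm=R.from_rotvec(q["orientation"])
w=robot.snapshot("wrist");s=robot.snapshot("scene");crop(w,190,180,320,280,6,"pics/w4z.png");crop(s,240,140,300,210,8,"pics/s4z.png")
for d in([0,0,0],[0,.0145,0],[0,-.0145,0],[.011,0,0],[-.011,0,0],[0,0,-.03]):
    X=P+Rm.apply(d);print(d,"wz",((proj(w,X)-[190,180])*6).round(),"sz",((proj(s,X)-[240,140])*8).round())
X=sh(.001,.04,.2342);print("cap",((proj(w,X)-[190,180])*6).round(),((proj(s,X)-[240,140])*8).round())
E
```

```text
[0, 0, 0] wz [363. 240.] sz [245. 395.]
[0, 0.0145, 0] wz [506. 240.] sz [282. 379.]
[0, -0.0145, 0] wz [221. 240.] sz [208. 411.]
[0.011, 0, 0] wz [363. 138.] sz [227. 377.]
[-0.011, 0, 0] wz [363. 339.] sz [263. 414.]
[0, 0, -0.03] wz [362. 371.] sz [244. 326.]
cap [235. 308.] [211. 355.]
```

View pics/w4z.png

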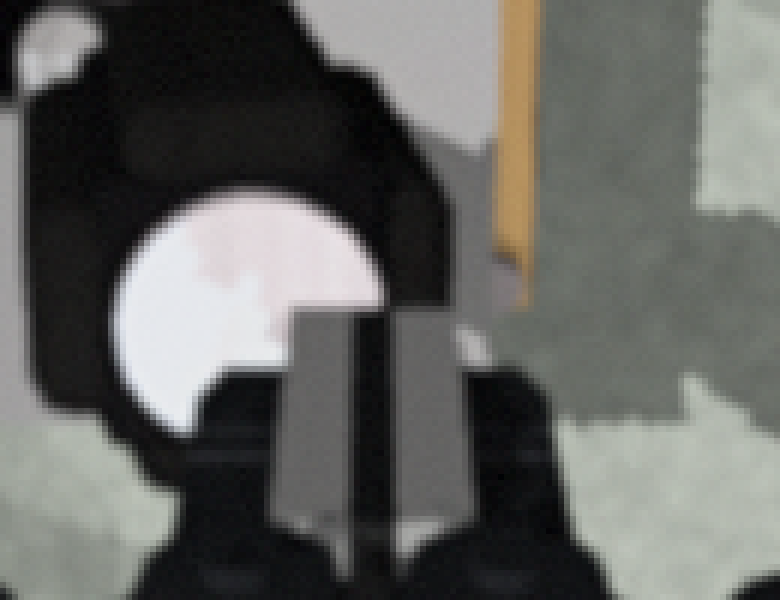

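View pics/s4z.png

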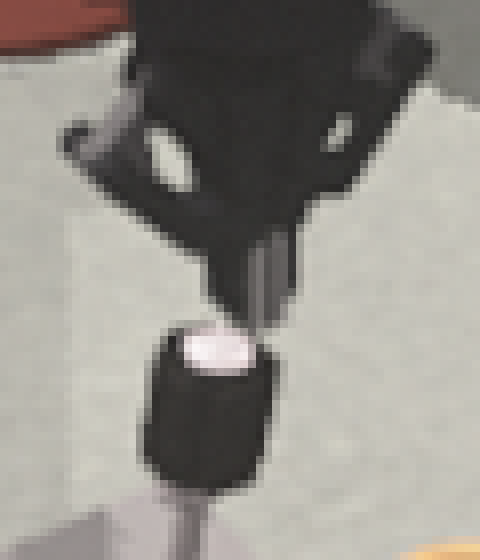

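```bash
python3 - <<'E'
from cc import *
w=robot.snapshot("wrist");s=robot.snapshot("scene")
P,e=tri(w,(190+375/6,180+310/6),s,(240+258/8,140+322/8));print(inv(P),e);st()
E
python3 -m inch '[0,48,0,0,0,0,0,48,0,0,0,0,0,48,28,0,0,0,0,48,28,0,0,0]' 0; python3 - <<'E'
from cc import *
st()
w=robot.snapshot("wrist");s=robot.snapshot("scene");crop(w,120,150,320,290,4,"pics/w5z.png");crop(s,240,140,320,220,7,"pics/s5z.png")
E
```

```text
[1.77296591e-04 5.53780172e-02 2.39482120e-01] 0.005767002399378153
4.55 [0.5865 0.0082 0.2127] F [ 0.2  0.7 -1. ] g -0.0001 sh [0.0033 0.0516 0.2127] [-0.372  0.928 -0.001]
t: 4.95
eef_pos: [0.566, 0.0534, 0.1819]
orientation: [0.598, -3.082, -0.002]
contact_force: [-0.6, 0.8, 0.4]
grip_width: 0.0
4.95 [0.566  0.0534 0.1819] F [-0.6  0.8  0.4] g 0.0 sh [0.0009 0.1011 0.1819] [-0.374  0.927  0.001]
```

View pics/w5z.png

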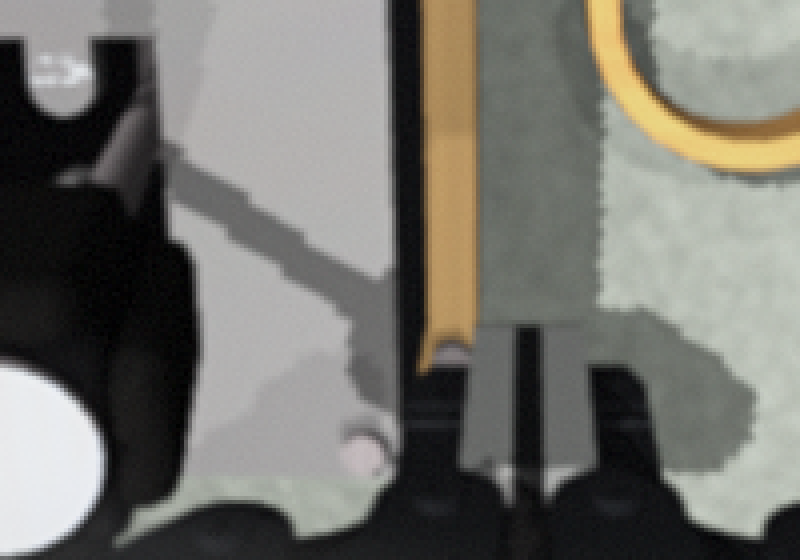

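View pics/s5z.png

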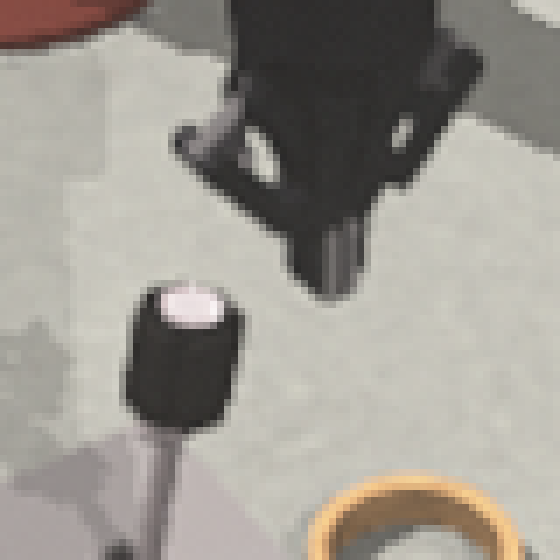

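```bash
python3 -m inch '[0,-10,0,0,0,0,0,-20,0,0,0,0,0,-24,0,0,0,0,0,-28,0,0,0,0,0,-31,0,0,0,0,0,-34,0,0,0,0,0,-37,0,0,0,0,0,-40,0,0,0,0]' 0; python3 - <<'E'
from cc import *
st()
w=robot.snapshot("wrist");s=robot.snapshot("scene");crop(w,120,150,320,290,4,"pics/w6z.png");crop(s,240,140,320,220,7,"pics/s6z.png")
E
```

```text
t: 5.85
eef_pos: [0.5835, 0.0171, 0.185]
orientation: [-0.598, 3.079, 0.003]
contact_force: [-1.1, 3.8, 1.5]
grip_width: 0.0
5.85 [0.5835 0.0171 0.185 ] F [-1.1  3.8  1.5] g 0.0 sh [0.0037 0.061  0.185 ] [-0.374  0.927  0.001]
```

View pics/w6z.png

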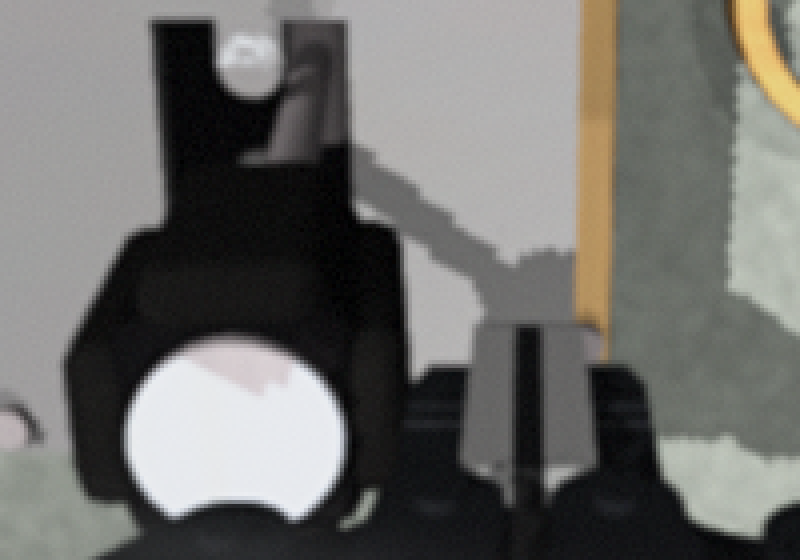

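View pics/s6z.png

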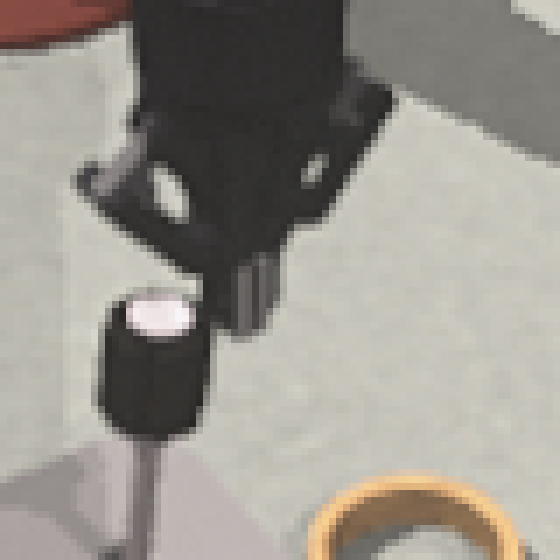

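```bash
python3 -m inch '[1,-4,0,0,0,0,2,-8,0,0,0,0,2,-12,0,0,0,0,2,-16,0,0,0,0,2,-20,0,0,0,0,2,-24,0,0,0,0,2,-28,0,0,0,0,2,-32,0,0,0,0,2,-36,0,0,0,0]' 0; python3 - <<'E'
from cc import *
st()
w=robot.snapshot("wrist");s=robot.snapshot("scene");crop(w,120,150,320,290,4,"pics/w7z.png");crop(s,220,140,300,240,6,"pics/s7z.png")
E
```

```text
t: 6.85
eef_pos: [0.5951, -0.0189, 0.1845]
orientation: [-0.595, 3.08, 0.001]
contact_force: [-0.4, 1.9, 1.6]
grip_width: 0.0001
6.85 [ 0.5951 -0.0189  0.1845] F [-0.4  1.9  1.6] g 0.0001 sh [0.0013 0.0233 0.1845] [-0.373  0.928 -0.   ]
```

View pics/w7z.png

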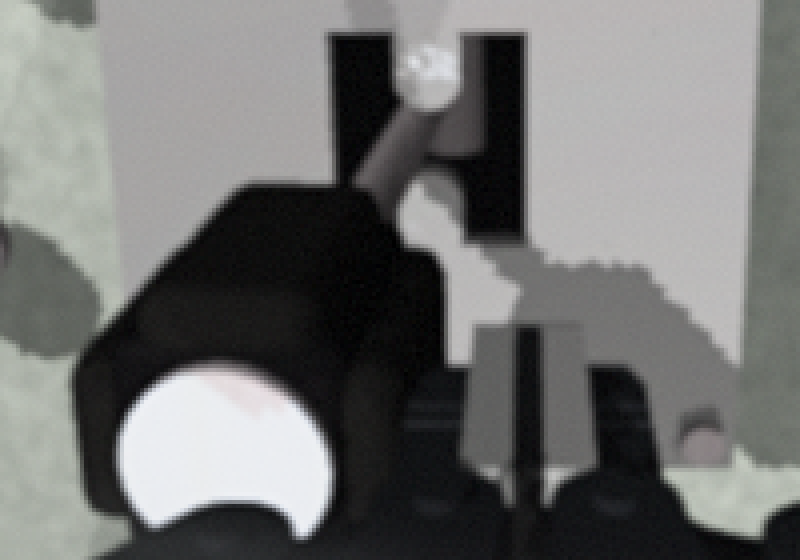

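View pics/s7z.png

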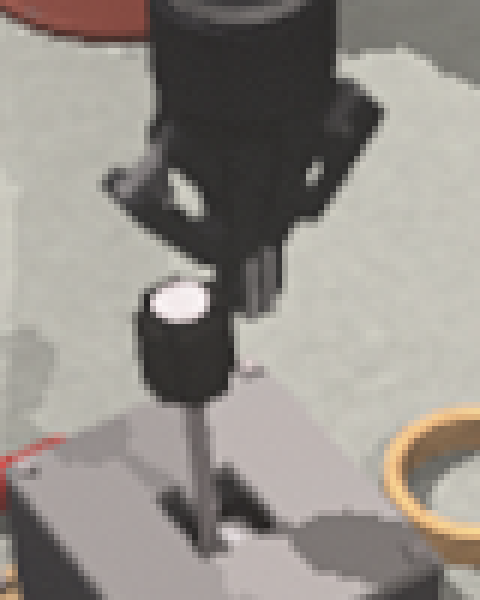

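```bash
python3 -m inch '[0,-4,0,0,0,0,0,-8,0,0,0,0,0,-12,0,0,0,0,0,-15,0,0,0,0,0,-18,0,0,0,0]' 0; python3 - <<'E'
from cc import *
st()
w=robot.snapshot("wrist");crop(w,120,150,320,290,4,"pics/w8z.png")
E
```

```text
t: 7.45
eef_pos: [0.6019, -0.0369, 0.1842]
orientation: [-0.593, 3.081, -0.001]
contact_force: [-0.1, 2.7, -0.4]
grip_width: -0.0001
7.45 [ 0.6019 -0.0369  0.1842] F [-0.1  2.7 -0.4] g -0.0001 sh [0.001  0.0041 0.1842] [-0.371  0.928 -0.001]
```

View pics/w8z.png

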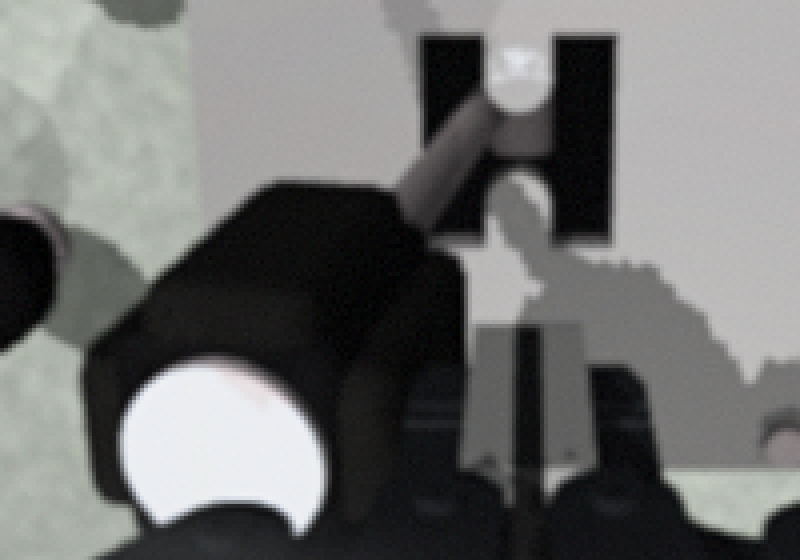

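```bash
python3 -m inch '[0,-3,0,0,0,0,0,-5,0,0,0,0,0,-7,0,0,0,0]' 0; python3 - <<'E'
from cc import *
st()
w=robot.snapshot("wrist");crop(w,120,150,320,290,4,"pics/w9z.png")
E
```

```text
t: 7.8
eef_pos: [0.6046, -0.0442, 0.1839]
orientation: [-0.592, 3.082, -0.002]
contact_force: [-0.6, 1.8, 0.1]
grip_width: 0.0
7.8 [ 0.6046 -0.0442  0.1839] F [-0.6  1.8  0.1] g 0.0 sh [ 0.0008 -0.0037  0.1839] [-0.371  0.929 -0.002]
```

View pics/w9z.png

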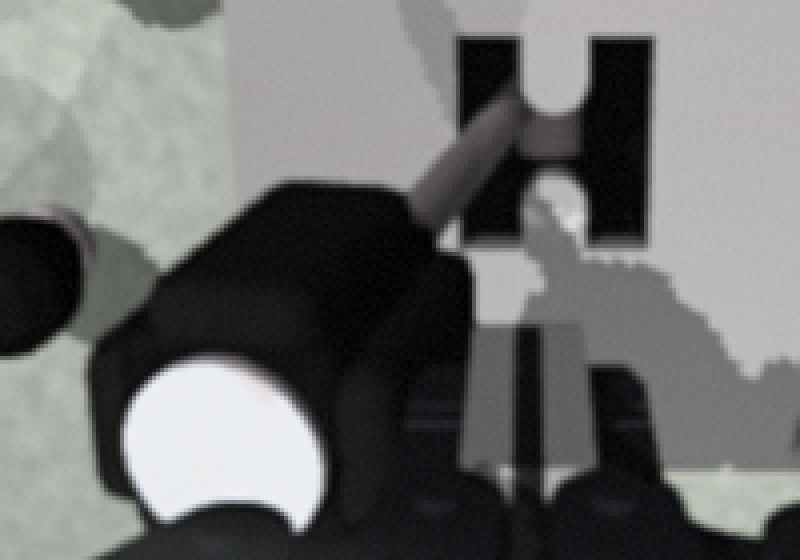

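```bash
python3 -m inch '[0,30,0,0,0,0,0,60,0,0,0,0,0,60,0,0,0,0,40,60,3,0,0,0,80,60,6,0,0,0,80,60,6,0,0,0,80,10,6,0,0,0,80,-31,6,0,0,0,80,-31,6,0,0,0,80,-31,6,0,0,0]' 0; python3 - <<'E'
from cc import *
st()
w,t,s=robot.snapshot("wrist"),robot.snapshot("top"),robot.snapshot("scene");cv2.imwrite("pics/w10.png",w["image"]);crop(s,220,140,320,240,6,"pics/s10z.png")
E
```

```text
t: 8.85
eef_pos: [0.5426, -0.1056, 0.1779]
orientation: [-0.585, 3.082, -0.005]
contact_force: [-0.2, 1.1, 0.1]
grip_width: 0.0002
8.85 [ 0.5426 -0.1056  0.1779] F [-0.2  1.1  0.1] g 0.0002 sh [-0.0795 -0.038   0.1779] [-0.367  0.93  -0.004]
```

View pics/w10.png

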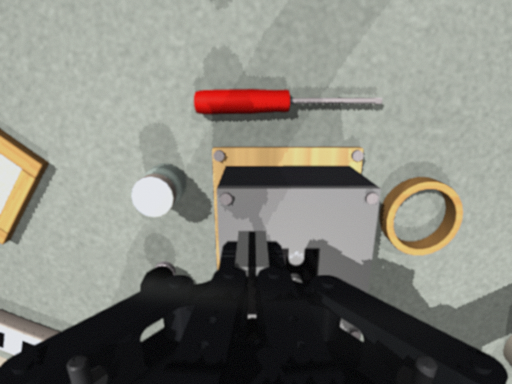

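View pics/s10z.png

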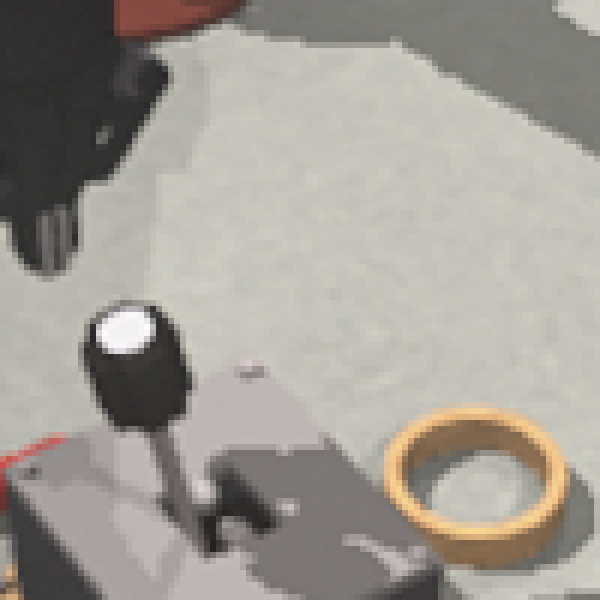

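```bash
python3 - <<'E'
from cc import *
s=robot.snapshot("scene")
print(inv(onz(s,220+125/6,140+329/6,.235)).round(4), inv(onz(s,267.5,183.7,.2342)).round(4))
t=robot.snapshot("top");crop(t,205,145,325,250,6,"pics/t10.png")
E
```

```text
[ 0.0003 -0.0367  0.235 ] [0.0004 0.0437 0.2342]
```

View pics/t10.png

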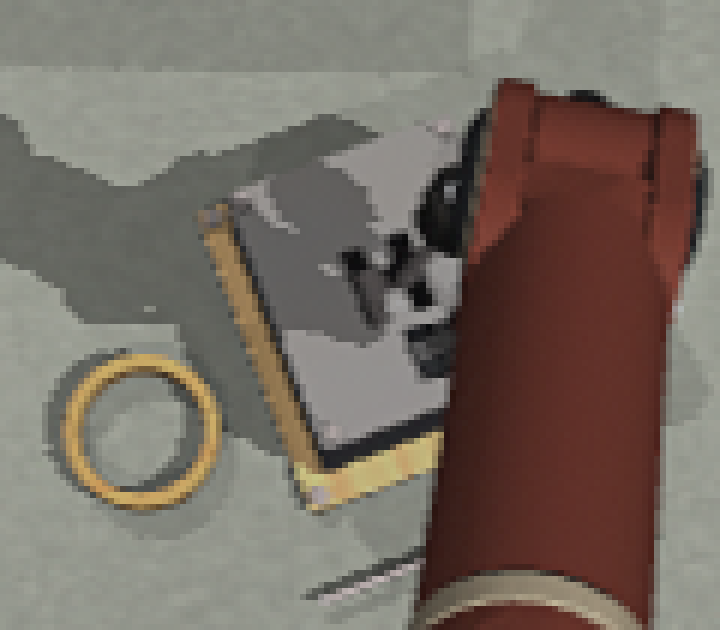

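```bash
python3 -m inch '[-20,3,0,0,0,0,-38,3,0,0,0,0,-43,3,0,0,0,0,-47,3,0,0,0,0,-51,3,0,0,0,0,-55,3,0,0,0,0,-59,3,0,0,0,0,-63,3,0,0,0,0,-67,3,0,0,0,0,-70,3,0,0,0,0]' 0; python3 - <<'E'
from cc import *
st()
s=robot.snapshot("scene");crop(s,200,140,300,240,6,"pics/s11z.png");cv2.imwrite("pics/w11.png",robot.snapshot("wrist")["image"])
E
```

```text
t: 10.1
eef_pos: [0.6063, -0.0732, 0.1783]
orientation: [-0.595, 3.08, -0.003]
contact_force: [-1.7, -0.3, 1.4]
grip_width: -0.0001
10.1 [ 0.6063 -0.0732  0.1783] F [-1.7 -0.3  1.4] g -0.0001 sh [-0.0084 -0.0313  0.1783] [-0.372  0.928 -0.002]
```

View pics/s11z.png

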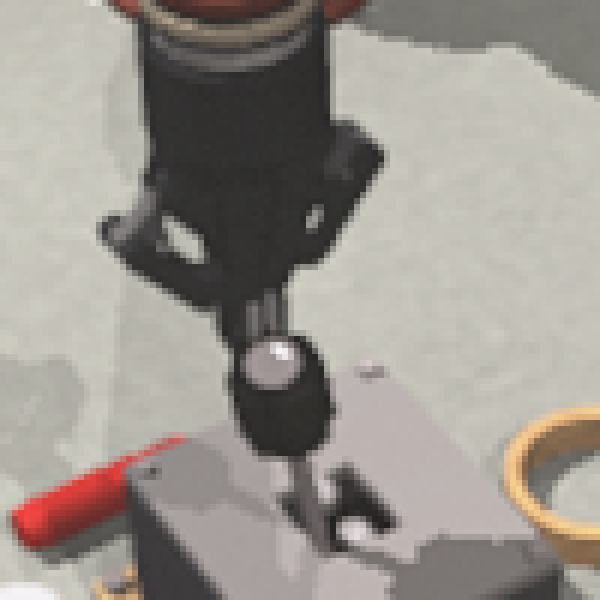

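View pics/w11.png

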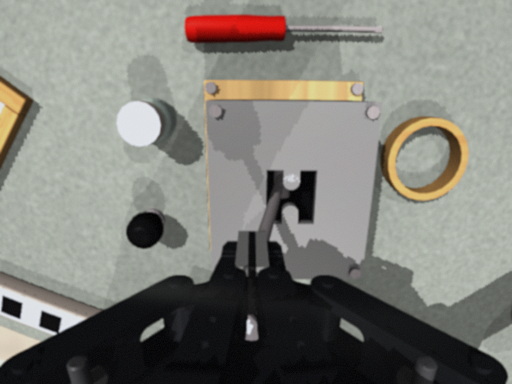

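```bash
python3 -m inch '[-3,-2,0,0,0,0,-6,-2,0,0,0,0,-9,-2,0,0,0,0,-12,-2,0,0,0,0,-14,-2,0,0,0,0]' 0; python3 - <<'E'
from cc import *
st()
s=robot.snapshot("scene");crop(s,200,140,300,240,6,"pics/s12z.png");w=robot.snapshot("wrist");crop(w,200,140,350,260,5,"pics/w12.png")
E
```

```text
t: 10.7
eef_pos: [0.6203, -0.0695, 0.1778]
orientation: [-0.596, 3.08, -0.002]
contact_force: [-2.2, 0.3, -2.3]
grip_width: -0.0001
10.7 [ 0.6203 -0.0695  0.1778] F [-2.2  0.3 -2.3] g -0.0001 sh [ 0.006  -0.033   0.1778] [-0.373  0.928 -0.002]
```

View pics/w12.png

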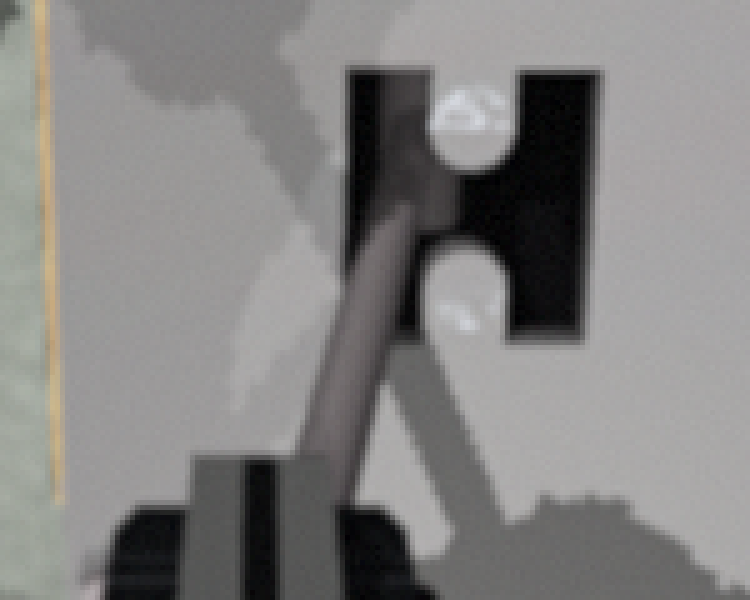

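```bash
python3 -m inch '[-2,0,0,0,0,0,-4,0,0,0,0,0,-6,0,0,0,0,0]' 0;  python3 -c "from h import *;st()"; python3 -m inch '[-2,0,0,0,0,0,-3,0,0,0,0,0]' 0; python3 - <<'E'
from cc import *
st()
w=robot.snapshot("wrist");crop(w,200,140,350,260,5,"pics/w13.png")
E
```

```text
t: 11.1
eef_pos: [0.6262, -0.0674, 0.178]
orientation: [-0.595, 3.08, -0.003]
contact_force: [-1.3, -0.4, 0.1]
grip_width: -0.0
11.1 [ 0.6262 -0.0674  0.178 ] F [-1.3 -0.4  0.1] g -0.0 sh [ 0.0123 -0.0333  0.178 ] [-0.373  0.928 -0.003]
t: 11.3
eef_pos: [0.6292, -0.0664, 0.178]
orientation: [-0.595, 3.08, -0.003]
contact_force: [-1.9, -0.7, -0.8]
grip_width: 0.0002
11.3 [ 0.6292 -0.0664  0.178 ] F [-1.9 -0.7 -0.8] g 0.0002 sh [ 0.0154 -0.0334  0.178 ] [-0.373  0.928 -0.003]
```

View pics/w13.png

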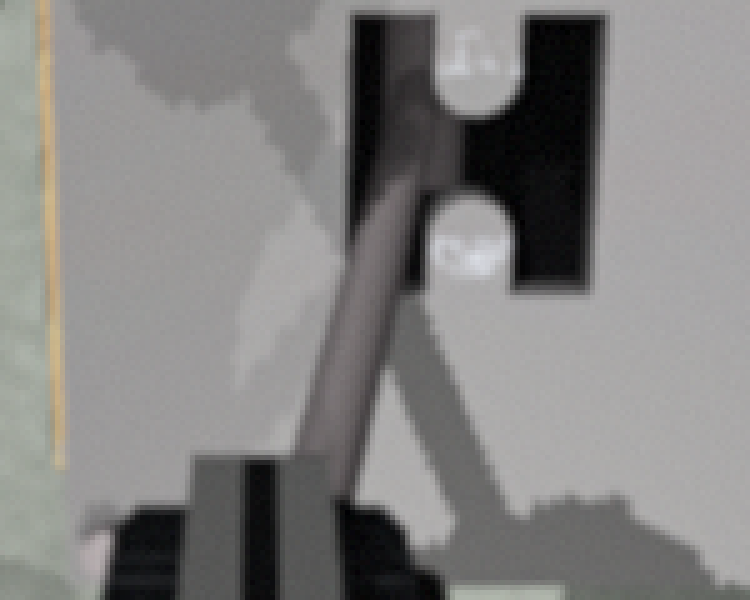

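```bash
python3 -m inch '[-2,0,0,0,0,0,-3,0,0,0,0,0]' 0;  python3 -c "from h import *;st()"
```

```text
t: 11.55
eef_pos: [0.6304, -0.0659, 0.1777]
orientation: [-0.596, 3.084, -0.004]
contact_force: [-5.6, -1.0, 2.2]
grip_width: -0.0002
11.55 [ 0.6304 -0.0659  0.1777] F [-5.6 -1.   2.2] g -0.0002 sh [ 0.0167 -0.0334  0.1777] [-0.372  0.928 -0.002]
```

```bash
python3 -m inch '[-1,0,0,0,0,0,-2,0,0,0,0,0]' 0;  python3 - <<'E'
from cc import *
st()
w=robot.snapshot("wrist");crop(w,200,120,350,240,5,"pics/w14.png")
s=robot.snapshot("scene");crop(s,200,140,300,240,6,"pics/s14z.png")
E
```

```text
t: 11.75
eef_pos: [0.6304, -0.0659, 0.1777]
orientation: [0.594, -3.081, 0.004]
contact_force: [-7.5, -0.9, 2.5]
grip_width: -0.0002
11.75 [ 0.6304 -0.0659  0.1777] F [-7.5 -0.9  2.5] g -0.0002 sh [ 0.0168 -0.0334  0.1777] [-0.372  0.928 -0.002]
```

View pics/w14.png

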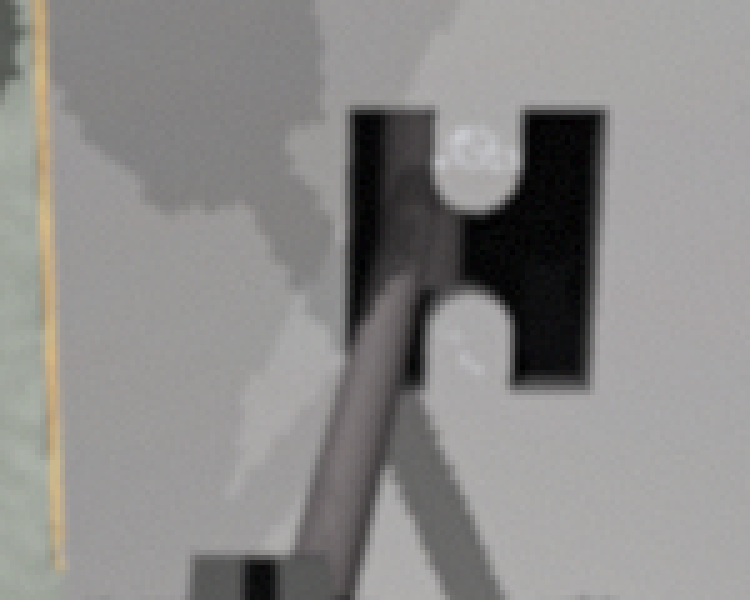

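View pics/s14z.png

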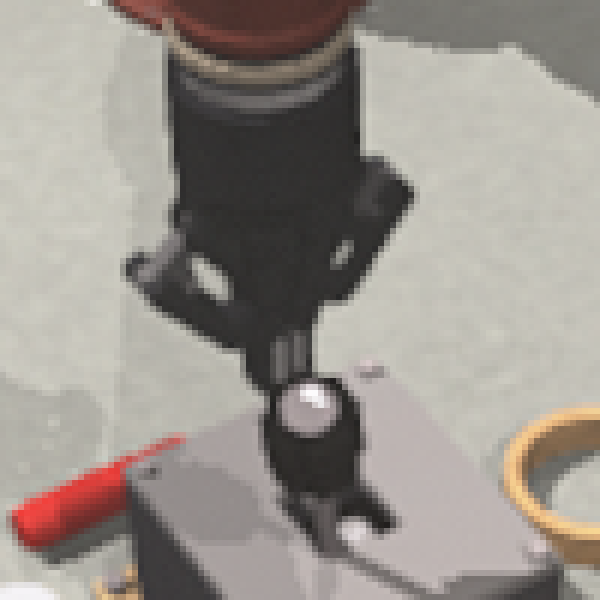

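```bash
python3 -m inch '[10,0,0,0,0,0,40,0,0,0,0,0,80,0,0,0,0,0,110,0,0,0,0,0,110,0,-50,0,0,0,110,0,-100,0,0,0,110,100,-130,0,0,0,110,180,-130,0,0,0,110,180,-130,0,0,0,110,180,-130,0,0,0,110,180,-130,0,0,0]' 0;  python3 - <<'E'
from cc import *
st()
s=robot.snapshot("scene");crop(s,180,140,300,240,6,"pics/s15.png");t=robot.snapshot("top");cv2.imwrite("pics/t15f.png",t["image"]);crop(t,205,145,325,250,6,"pics/t15.png")
E
```

```text
t: 12.95
eef_pos: [0.4614, 0.0674, 0.3097]
orientation: [-0.611, 3.079, 0.003]
contact_force: [-0.2, 0.8, -0.8]
grip_width: 0.0001
12.95 [0.4614 0.0674 0.3097] F [-0.2  0.8 -0.8] g 0.0001 sh [-0.0912  0.1529  0.3097] [-0.382  0.924  0.001]
```

View pics/s15.png

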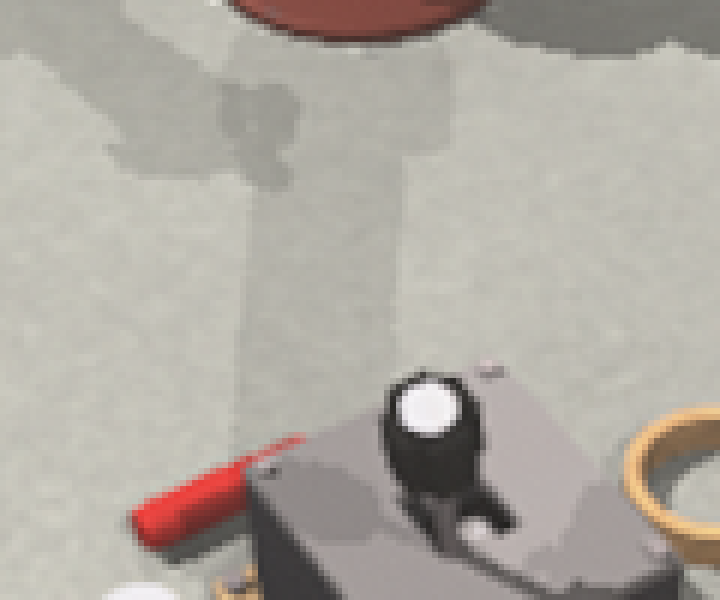

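View pics/t15.png

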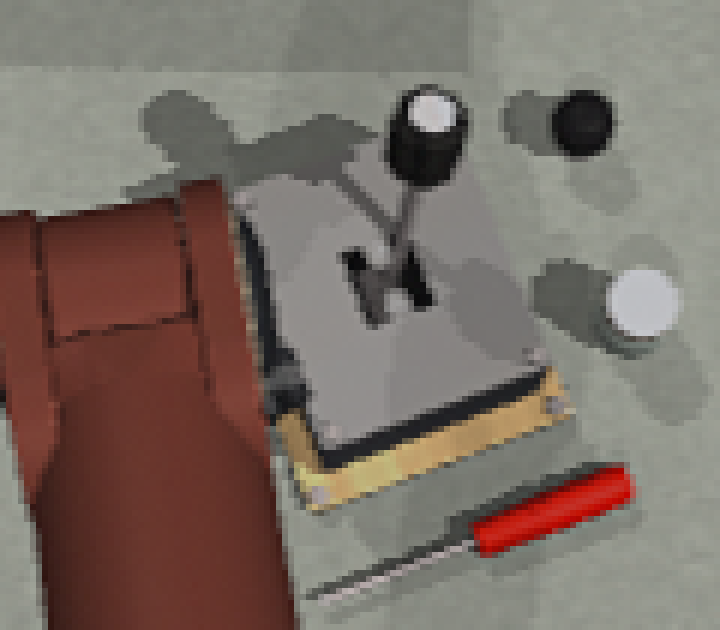

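```bash
python3 - <<'E'
from cc import *
t=robot.snapshot("top");s=robot.snapshot("scene")
P,e=tri(t,(205+432/6,145+113/6),s,(180+429/6,140+409/6));p=inv(P);print(p,e)
g=p-[0.002,0.002,.02];print("cross",np.arctan2(-g[1],g[2]),"fore",np.arctan2(g[0],np.hypot(g[1],g[2])))
E
python3 -m inch '[0,0,0,0,0,0,0,0,0,0,0,0,0,0,0,0,0,0]' 0
```

```text
[ 0.04942168 -0.03746108  0.22805855] 0.004444517575402016
cross 0.18743702053797215 fore 0.22029826277602765
t: 13.45
eef_pos: [0.4629, 0.0586, 0.308]
orientation: [0.588, -3.084, 0.005]
contact_force: [0.3, 0.4, 0.2]
grip_width: -0.0001
```

```bash
python3 -c "
from station import robot
print(robot.close_job())"
```

```text
the job is handed in; nothing more can be done
None
```

The lever is in third gear, fully forward in the right-hand slot, and I handed the job in with the hand well clear. It took about 13.5 s of the 45 s allowed.

- **The push:** the lever started in neutral in the left lane, so it did not need bringing back. I pushed the knob's left side with the closed fingers until the rod stood in the right lane. I then went round and pushed the back side forward until the lever stopped advancing. The highest force I read was about 8 N, at that end stop, and the lever never moved toward fourth.
- **Last checks:** after the hand was away, two camera views put the lever at about +0.22 rad fore and +0.19 rad cross, the right-hand forward slot. The gripper force was near zero. In the close-up pictures the items next to the shifter looked unmoved; I did not re-check the mug, frame and drive.
- **Disagreements:**
  - The fingertips appeared about 27 mm higher in the pictures than the reported tool position. My first approach therefore passed above the knob without touching it, and I lowered the hand to match.
  - The camera views differed by 4–5 mm on the gate's centre, so the fore figure is good to about ±0.02 rad. That it is fully home rests mainly on the stop I felt and on the pictures.

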